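# Close the frame-clamping jig past its spring catch

### The arm

A 7-joint arm with a two-finger parallel gripper is mounted at the origin on the work surface. World frame = base frame: x ahead of the robot, y to its left, z up, the work surface at z = 0. Lengths are in m, angles in rad, forces in N, time in s.
With the tool pointing down it reaches from about 0.425 to 0.875 m from the base axis. Payload 4.7 kg.
Tool frame: the origin (TCP) lies at the centre of the arm's flange, where the gripper is bolted on; the fingertips stand 173 mm ahead of it and the grasp point (between the pads) lies 155 mm ahead of it; z points along the fingers, x is the direction in which the jaws open and shut, and the axes are right-handed (so a half turn about z gives the same grasp; the last joint's range is limited). The gripper opens to 85 mm and grips with 20 to 120 N. Pads are 22 mm wide; open, the fingers measure 114 mm over their backs; the gripper's body (76 mm by 85 mm) begins 54 mm behind the grasp point. The pads swing forward as they close: fully open they stand 13 mm farther back than shut.
Start: joints at [-1.099, 0.321, -0.07, 1.45, 0.023, 1.371, -0.057], TCP at [0.287, 0.583, 0.405] pointing down, gripper open.
Joint ranges: [-2.86, 2.86], [-0.3, 2.09], [-1.38, 1.24], [0.06, 2.45], [-1.56, 4.7], [0.09, 2.05], [-2.69, 2.69]. Speed limits (rad/s): [2.57, 2.57, 3.14, 3.14, 3.14, 3.14, 3.14].

### API

Orientations are given as a unit quaternion [x, y, z, w].
In Python, from station import ctrl, snapshot, camera_model, workorder, recognise, silhouettes gives the robot as it stands. The module is installed in compiled form; this text tells all that it offers.
- The arm moves only by the tool arm_command, never from a script. Its argument "moves" is a list of rows, each a list of 6 numbers: the shift along the tool's x, y, z in m, then the turn, a rotation vector about the tool's x, y, z in rad. In form: [[dx, dy, dz, ax, ay, az], ...]. A call has 1 to 12 rows; each row is the pose to reach, as a shift and turn from the pose measured when the call began, along the tool's axes at that moment; what a row does not reach only later rows make up. A row lasts 1/10 s, in which the tool goes at most 50 mm and 8.59 degrees, less where a joint would pass 70% of its speed; a pose out of reach is approached as far as the arm can. A call with a gripper value outside its range is refused whole. "gripper" is the opening, from -1 (shut) to 1 (fully open), set as the call begins (left out, the last holds). The fingers move at their own pace and stop on an object; "force" is the grip in N (left out, the last holds). Time passes only in rows, so rows that repeat a pose let the fingers close. It gives the time, the measured TCP pose, the force and the opening at its end, in the units of the state.
- ctrl.observe(): the state, without advancing time (a new reading comes with each control period).
- snapshot(name): name is "side" or "top"; returns (picture, depth): 480x640x3 uint8, blue, green, red; 480x640 float32, m along the optical axis (not along the pixel's ray), 0 where there is no reading.
- camera_model(name): a dict with "fx", "fy", "cx", "cy" (pixels), "R" (3x3) and "t" (3): a world point X has camera coordinates R X + t. Camera axes: x right, y down, z forward; pixel columns grow to the right and rows downward; lengths in m; the calibration is good to about 2 mm. A picture is of the moment at which its call begins. camera_model takes no time and is no camera call.
- workorder.close_job(): hands the job in, once; it reports no verdict.
Trained networks look in the newest picture that a camera, given by its name, has taken for a name from the list of things; names that differ only in an ending like _2 or _b are one class to them, and where a whole thing is asked for, a point or a joint stands for the part that bears it (a point fixed in the world has none). Each returns a list of dicts, best first, with "p" (0 to 1); they miss things now and then, are a little off and sometimes report something else, mostly with a low value. They report only what shows in the picture. A call takes as long as a camera call.
- recognise(label, camera): "extent" ([left, top, right, bottom] in pixels, round what is visible of it).
- silhouettes(label, camera): "mask" (480x640 bool, what is visible of it) and "extent" ([left, top, right, bottom] in pixels, round what is visible of it).
The state is a dict: "time_s": time; "qpos": joint angles; "qvel": joint speeds; "joint_torque": joint torques, N m; "tcp_pos": TCP position; "tcp_rot": TCP orientation; "force": force on the tool from outside, world axes, zero at the start; "wrist_torque": the same for the moment, N m; "width": finger opening in m.
Only numpy, scipy, OpenCV 4.12 (cv2) and the standard library are available. Lean on these libraries where they do the work, as an engineer would, in place of code of your own. Each camera call takes 0.05 s, during which the arm holds its last target.

### The job

Close the frame-clamping jig: with the fingertips, press the long steel spring bar down and keep it down while you push the sliding wooden jaw along its rails over the bar's two teeth, until the jaw is fully home against the piece of frame moulding. Then let go of the bar so that its teeth spring up behind the jaw and lock it. Only push the jaw, never lift or tip it, and leave the wooden block, the pine cone and the wrench where they are.

Things in the scene. Friction and masses are not known exactly. Their poses are not given: they have to be found in the camera images.
- jig: Fixed plywood jig, a straight trough 330 mm long, 126 mm wide. Origin: centre of its underside, on the table; x runs along the trough, the way the jaw must go; z up. Two side rails, tops at z = 32 mm, 33 to 63 mm off the centre line, carry guide strips (52 to 63 mm off it, tops at 46 mm). The -x end is open.
- jig_home (a point): Jig x = 115 mm, z = 32 mm: foot of the middle of the near face of the strip of dark frame moulding that lies across the rails at the jig's +x end, fixed, 28 mm high, with an end stop behind it (top 62 mm above the table). The jaw is home when its front face meets this face (jaw origin at jig x = 85 mm).
- jaw: Loose wooden jaw, 0.2 to 0.4 kg, lying across the rails between the guide strips (2 mm play each side): slab 60 mm long (x), 100 wide, 23 thick, with a low rib (16 x 60 mm, 7 high) across its top, 18 mm ahead of its middle. Origin: centre of its underside, 32 mm above the table; axes as the jig's; rear face at x = -30 mm. It starts with its origin at jig x = -70 to -20 mm.
- bar (a joint): Downward travel of the spring bar in m: 0 up (rest), 0.016 down on its stop. It needs about 4 N to start and 8 N at the bottom. The whole bar goes straight down wherever it is pressed. At 0.010 its teeth are level with the rails and just clear the jaw; hold it at 0.012 or more while the jaw goes over them.
- bar_rear (a point): Middle of the top of the bar's rear end, jig x = -155 mm. The bar is a flat steel strip 205 mm long (to jig x = 50 mm), 62 wide, between the rails. Its flat top is 28 mm above the table at rest, 4 mm under the jaw, so it runs on beneath the jaw and is free to press behind it. A fingertip can hold it down and slide along it while the side of the finger pushes the jaw's rear face.
- bar_teeth (a point): Centre line of the bar's flat top, midway between its two upright teeth (jig x = 43 mm). Teeth: jig x = 36 to 50 mm, 6 mm wide, 14 mm high above the bar, at its side edges, 25 to 31 mm off the centre line; the 50 mm between them is flat, so a finger passes through. Up, they stop the jaw; with the jaw home (rear face at jig x = 55 mm) they rise behind it.
- block: Bystander: loose plain wooden block 60 x 45 x 60 mm beside the jig; origin: centre of its underside.
- cone: Bystander: loose pine cone standing on its base, 54 mm wide, 70 mm high, beside the jig; origin: centre of its underside.
- wrench: Bystander: loose steel wrench 150 mm long lying beside the jig; origin: about the middle of its underside.

How it is judged:
On the way:
1. the spring bar is held down (its teeth no higher than the rails: more than 9.5 mm) while the jaw is over its teeth (value of joint bar above 0.0095 m and x of jaw in the frame of jig between 0.012 and 0.075 m), for 0.1 s.
At the end, for the whole second after the job is handed in: The jaw lies flat on the rails within 4 mm of the moulding, at rest, and the spring bar is up again (within 2 mm of its rest), its teeth behind the jaw (x of jaw in the frame of jig between 0.081 and 0.088 m and y of jaw in the frame of jig between -0.006 and 0.006 m and z of jaw in the frame of jig between 0.029 and 0.035 m and angle between jaw's own z axis and vertical below 0.08 rad and value of joint bar below 0.002 m and linear speed of jaw below 0.01 m/s); the robot touches nothing.
It fails at once if the jaw is lifted more than 8 mm off its rails or tipped more than 0.25 rad (z of jaw in the frame of jig above 0.04 m or angle between jaw's own z axis and vertical above 0.25 rad).
It fails at once if a bystander (block, pine cone or wrench) is moved more than 20 mm or lifted (distance of any of block, cone, wrench from where it was at the start of the episode above 0.02 m).
It also fails if it takes over 38 s, if anything falls off the work surface, if the arm or the gripper's body presses on something with over 40 N, if the wrist force passes 120 N, or if a joint passes its speed limit or range.

## Working session

There is one attempt and no reset: what is moved stays moved. The work goes in short steps, Python scripts to look and compute and a tool call to move; the robot and the scene stay as the last step left them, time stands still between calls to the robot, and variables do not carry over. Pictures are saved under pics/ and viewed, and the job is handed in when it is done.

Besides the shell and the picture viewer there is one more tool, called by a JSON object that holds its "api" and its "payload", one argument or row to a line. arm_command: Moves the arm, as the interface text tells. Its arguments: {"type":"object","properties":{"moves":{"type":"array"},"gripper":{"type":"number"},"force":{"type":"number"}},"required":["moves"]}

```bash
mkdir -p pics
cat > look.py <<'E'
import sys,cv2,numpy as np
from station import *
def grab(tag,names=("side","top")):
    out={}
    for n in names:
        p,d=snapshot(n); cv2.imwrite(f"pics/{tag}_{n}.png",p); np.save(f"pics/{tag}_{n}.npy",d); out[n]=(p,d)
    return out
def world(n,u,v,z):
    m=camera_model(n); R=np.array(m["R"]);t=np.array(m["t"])
    x=np.array([(u-m["cx"])/m["fx"]*z,(v-m["cy"])/m["fy"]*z,z]) if np.isscalar(u) else np.stack([(u-m["cx"])/m["fx"]*z,(v-m["cy"])/m["fy"]*z,z])
    return (R.T@(x-(t if np.isscalar(u) else t[:,None])))
def pix(n,X):
    m=camera_model(n); c=np.array(m["R"])@np.array(X)+np.array(m["t"])
    return m["fx"]*c[0]/c[2]+m["cx"],m["fy"]*c[1]/c[2]+m["cy"]
E
python3 - <<'E'
from look import *
grab("a")
for n in("side","top"):
    m=camera_model(n);R=np.array(m["R"]);print(n,m["fx"],-R.T@np.array(m["t"]),R[2])
    for l in("jig","jaw","bar","block","cone","wrench"):
        for r in recognise(l,n)[:2]: print(l,r)
o=ctrl.observe();print(o["time_s"],o["tcp_pos"],o["tcp_rot"],o["force"],o["width"])
E
```

```text
side 491.2501347274824 [ 0.1768588  -0.30089203  0.6154694 ] [ 0.52405796  0.44844148 -0.72406042]
jig {'extent': [189.4, 206.2, 418.9, 366.5], 'p': 0.88}
jig {'extent': [187.9, 309.6, 244.4, 368.2], 'p': 0.74}
jaw {'extent': [284.5, 250.4, 352.6, 313.6], 'p': 0.88}
bar {'extent': [264.0, 250.1, 399.2, 332.6], 'p': 0.74}
block {'extent': [186.9, 311.1, 244.7, 368.3], 'p': 0.56}
cone {'extent': [374.0, 213.1, 406.1, 256.0], 'p': 0.74}
wrench {'extent': [254.4, 184.0, 318.0, 225.4], 'p': 0.95}
top 536.590944377961 [0.53803655 0.0632515  0.82966664] [ 0.03553821 -0.02139113 -0.99913936]
jig {'extent': [206.6, 187.8, 445.5, 310.4], 'p': 0.71}
jaw {'extent': [320.3, 208.8, 372.9, 282.1], 'p': 0.96}
bar {'extent': [290.6, 212.7, 433.0, 273.8], 'p': 0.65}
bar {'extent': [206.1, 186.4, 445.7, 308.8], 'p': 0.48}
block {'extent': [291.0, 332.1, 338.7, 380.8], 'p': 0.92}
cone {'extent': [341.5, 118.8, 379.2, 159.4], 'p': 0.87}
wrench {'extent': [173.2, 150.7, 270.7, 178.6], 'p': 0.97}
wrench {'extent': [292.1, 209.0, 431.2, 270.7], 'p': 0.61}
0.7 [0.2872809  0.5830765  0.40480798] [ 8.49092169e-01  5.28244716e-01  8.78554538e-05 -2.70062875e-05] [-0.34262053 -0.10721055  0.53033207] 0.08533429360605238
```

View pics/a_top.png

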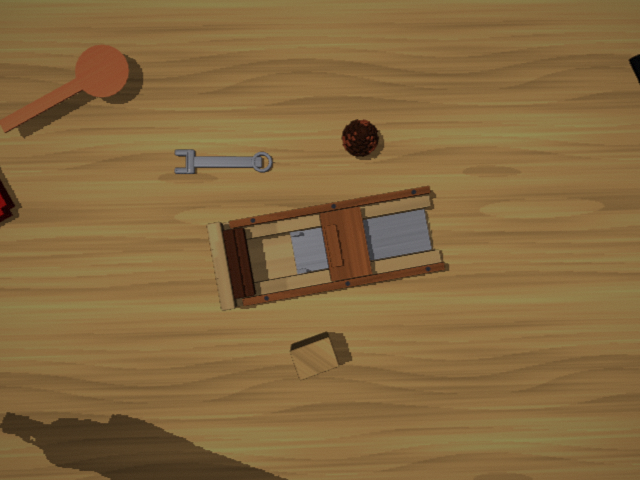

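View pics/a_side.png

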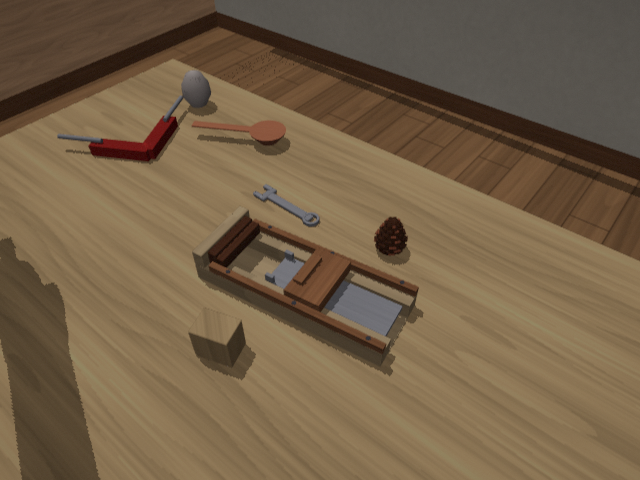

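The top view shows the jig with its moulding at the left (about 240,262), its open end at the right (about 440,235) and the jaw at about (345,243). The cone, wrench and block are clear of the trough. Next I'll fit the jig pose from depth.

Run:
```python
from look import *
def cloud(n):
    d=np.load(f"pics/a_{n}.npy"); v,u=np.nonzero(d>0); return world(n,u.astype(float),v.astype(float),d[v,u]).T,u,v
for n in("top","side"):
    P,u,v=cloud(n)
    roi=(abs(P[:,0]-.52)<.25)&(abs(P[:,1]-.06)<.25)
    tab=roi&(abs(P[:,2])<.012); print(n,"table z",np.median(P[tab,2]))
    ext=(u>200)&(u<452)&(v>182)&(v<315) if n=="top" else (u>185)&(u<422)&(v>200)&(v<368)&~((u<246)&(v>305))&~((u>370)&(v<258))
    s=ext&(P[:,2]>.02)&(P[:,2]<.075)
    A=P[s]
    for lo,hi in((.024,.030),(.030,.036),(.042,.050),(.051,.0575),(.0585,.066)):
        B=A[(A[:,2]>lo)&(A[:,2]<hi)]
        r=cv2.minAreaRect(B[:,:2].astype(np.float32)); print(lo,hi,len(B),np.round(r[0],4),np.round(r[1],4),r[2],np.median(B[:,2]))
    # strip direction
    S=A[(A[:,2]>.042)&(A[:,2]<.050)]
    np.save(f"pics/strip_{n}.npy",S)
    np.save(f"pics/all_{n}.npy",A)
```

```text
top table z -0.0006307565448958902
0.024 0.03 4527 [0.5451 0.02  ] [0.1241 0.3099] 7.487521648406982 0.027438570688337355
0.03 0.036 3243 [0.5488 0.0218] [0.1255 0.3101] 8.562121391296387 0.031513566328442676
0.042 0.05 3151 [0.5495 0.0216] [0.1261 0.31  ] 8.833891868591309 0.045225143594774385
0.051 0.0575 3236 [0.54   0.0843] [0.1228 0.2217] 8.428505897521973 0.054171161392278164
0.0585 0.066 2023 [0.5389 0.0893] [0.1256 0.2126] 8.759222030639648 0.06096057570677386
side table z 0.0007436006205024299
0.024 0.03 3270 [0.5437 0.0303] [0.1236 0.3301] 9.325883865356445 0.028417367638200453
0.03 0.036 3048 [0.5438 0.0306] [0.1225 0.3296] 8.981978416442871 0.03254496278873011
0.042 0.05 3071 [0.5471 0.0313] [0.129  0.3297] 8.841230392456055 0.046281577014743926
0.051 0.0575 2307 [0.5322 0.081 ] [0.1253 0.2218] 5.654329299926758 0.05533036006316883
0.0585 0.066 1454 [0.539  0.0873] [0.1257 0.218 ] 9.384805679321289 0.06195184549356014
```

```bash
cat >> look.py <<'E'
YAW=np.deg2rad(98.83); DX=np.array([np.cos(YAW),np.sin(YAW)]); DY=np.array([-DX[1],DX[0]]); C=np.array([.5475,.0314])
def tojig(P): q=P[:,:2]-C; return np.c_[q@DX,q@DY,P[:,2]]
def w(x,y=0): return C+x*DX+y*DY
E
python3 - <<'E'
from look import *
for n in("top","side"):
    J=tojig(np.load(f"pics/all_{n}.npy"))
    def q(s): return len(s),np.round(np.percentile(s,[0,1,50,99,100],axis=0),4).tolist() 
    print(n)
    z=J[:,2]
    print("strip",q(J[(z>.042)&(z<.05)][:,:2]))
    print("bar",q(J[(z>.024)&(z<.030)&(abs(J[:,1])<.04)&(J[:,0]<-.08)]))
    print("jawtop",q(J[(z>.0525)&(z<.0575)&(abs(J[:,1])<.06)&(J[:,0]<.09)]))
    print("rib",q(J[(z>.059)&(z<.066)&(J[:,0]<.09)]))
    print("moul/stop",q(J[(z>.058)&(z<.066)&(J[:,0]>.1)]))
    print("teeth",q(J[(z>.036)&(z<.044)&(abs(J[:,1])<.034)&(J[:,0]>.0)&(J[:,0]<.09)]))
E
```

```text
top
strip (3151, [[-0.165, -0.0636], [-0.1615, -0.0632], [-0.0093, 0.0244], [0.1323, 0.0623], [0.145, 0.0626]])
bar (2107, [[-0.1648, -0.0397, 0.024], [-0.1547, -0.0372, 0.0242], [-0.1174, -0.0005, 0.0271], [-0.0809, 0.0367, 0.0299], [-0.08, 0.04, 0.03]])
jawtop (2123, [[-0.0573, -0.0504, 0.0525], [-0.0567, -0.0494, 0.0526], [-0.0321, -0.0008, 0.0543], [0.0022, 0.0484, 0.0571], [0.0027, 0.0495, 0.0575]])
rib (440, [[-0.0234, -0.0303, 0.059], [-0.0172, -0.0294, 0.0591], [-0.0093, -0.0007, 0.0613], [-0.0015, 0.0289, 0.0641], [-0.0013, 0.0336, 0.0653]])
moul/stop (1700, [[0.1285, -0.0634, 0.058], [0.1296, -0.0615, 0.0581], [0.1505, -0.0004, 0.0607], [0.1643, 0.0604, 0.0642], [0.165, 0.0623, 0.0658]])
teeth (85, [[0.0026, -0.0313, 0.0361], [0.0026, -0.0311, 0.0375], [0.0419, -0.0035, 0.0413], [0.0497, 0.0303, 0.0435], [0.0497, 0.0304, 0.0437]])
side
strip (3071, [[-0.1649, -0.0641], [-0.1624, -0.0621], [-0.0245, 0.0528], [0.1464, 0.0642], [0.1648, 0.0649]])
bar (1684, [[-0.1649, -0.0363, 0.0242], [-0.158, -0.0335, 0.0256], [-0.1189, -0.0004, 0.0285], [-0.0808, 0.0308, 0.03], [-0.08, 0.0384, 0.03]])
jawtop (1677, [[-0.0575, -0.0497, 0.0526], [-0.057, -0.0483, 0.053], [-0.0336, 0.0074, 0.0556], [0.0019, 0.0508, 0.0574], [0.0035, 0.0515, 0.0575]])
rib (348, [[-0.0177, -0.0293, 0.0591], [-0.0174, -0.0284, 0.0592], [-0.01, 0.0034, 0.0625], [-0.0013, 0.0308, 0.0648], [-0.0004, 0.0317, 0.0659]])
moul/stop (1146, [[0.1277, -0.0622, 0.058], [0.1289, -0.0591, 0.0581], [0.147, 0.0051, 0.0614], [0.1642, 0.0627, 0.0646], [0.1661, 0.0636, 0.066]])
teeth (102, [[0.0352, -0.0314, 0.0361], [0.0353, -0.0303, 0.0362], [0.0423, 0.0258, 0.0412], [0.05, 0.0327, 0.0438], [0.0511, 0.0329, 0.0438]])
```

```bash
cat >> look.py <<'E'
from scipy.spatial.transform import Rotation as Ro
def rel(x,y,z,ang=None):
    """target TCP in jig x,y and world z; tool x axis at world angle ang(deg)"""
    o=ctrl.observe(); R=Ro.from_quat(o["tcp_rot"]); p=np.r_[w(x,y),z]
    a=np.deg2rad(8.83 if ang is None else ang)
    xa=np.array([np.cos(a),np.sin(a),0]); za=np.array([0,0,-1.]); T=Ro.from_matrix(np.c_[xa,np.cross(za,xa),za])
    print("shift",np.round(R.inv().apply(p-o["tcp_pos"]),4),"turn",np.round((R.inv()*T).as_rotvec(),4))
def st():
    o=ctrl.observe(); j=tojig(np.array([o["tcp_pos"]]))[0]
    print("t",o["time_s"],"jig",np.round(j,4),"F",np.round(o["force"],2),"T",np.round(o["wrist_torque"],2),"w",round(o["width"],4),"q",np.round(o["qpos"],2))
E
python3 -c "
from look import *
st(); rel(-.11,0,.30)"
```

```text
t 0.7 jig [0.5851 0.1725 0.4048] F [-0.34 -0.11  0.53] T [ 0.03  0.02 -0.05] w 0.0853 q [-1.1   0.32 -0.07  1.45  0.02  1.37 -0.06]
shift [-0.47    0.5404  0.1047] turn [-0.00e+00 -2.00e-04  9.59e-01]
```

{"api": "arm_command", "payload": {
  "moves": [
    [-0.02,0.02,0,0,0,0],
    [-0.05,0.06,0,0,0,0],
    [-0.08,0.092,0,0,0,0],
    [-0.11,0.126,0,0,0,0],
    [-0.14,0.161,0,0,0,0],
    [-0.17,0.195,0,0,0,0],
    [-0.2,0.23,0,0,0,0],
    [-0.23,0.264,0,0,0,0],
    [-0.26,0.299,0,0,0,0],
    [-0.28,0.322,0,0,0,0],
    [-0.29,0.334,0,0,0,0],
    [-0.29,0.334,0,0,0,0]
  ],
  "gripper": -1
}}

```text
time_s: 1.9
tcp_pos: [0.4597, 0.1726, 0.4051]
tcp_rot: [0.85, 0.526, 0.0, 0.0]
force: [-0.1, 0.2, -1.1]
width: -0.0
```

```bash
python3 -c "
from look import *
st(); rel(-.11,0,.30)"
```

```text
t 1.9 jig [0.153  0.0651 0.4051] F [-0.07  0.19 -1.11] T [ 0.   -0.    0.05] w -0.0 q [-0.66 -0.02  0.25  1.84  0.01  1.32  0.69]
shift [-0.1768  0.2052  0.1052] turn [ 6.000e-04 -8.000e-04  9.536e-01]
```

{"api": "arm_command", "payload": {
  "moves": [
    [-0.01,0.012,0.005,0,0,0.07],
    [-0.03,0.035,0.018,0,0,0.19],
    [-0.052,0.06,0.03,0,0,0.31],
    [-0.075,0.087,0.043,0,0,0.43],
    [-0.098,0.114,0.058,0,0,0.55],
    [-0.12,0.14,0.07,0,0,0.67],
    [-0.14,0.163,0.083,0,0,0.78],
    [-0.16,0.186,0.095,0,0,0.88],
    [-0.172,0.2,0.103,0,0,0.935],
    [-0.177,0.205,0.105,0,0,0.954],
    [-0.177,0.205,0.105,0,0,0.954],
    [-0.177,0.205,0.105,0,0,0.954]
  ]
}}

```text
time_s: 3.1
tcp_pos: [0.5643, -0.0755, 0.3006]
tcp_rot: [0.997, 0.078, 0.001, -0.001]
force: [0.5, 0.3, 1.0]
width: 0.0002
```

```bash
python3 -c "
from look import *
st(); rel(-.11,0,.21)
grab('b')"
```

```text
t 3.1 jig [-1.082e-01 -2.000e-04  3.006e-01] F [0.46 0.27 1.01] T [ 0.02 -0.02  0.  ] w 0.0002 q [-0.37  0.24  0.52  1.8  -0.13  1.13  0.35]
shift [-0.0003  0.0019  0.0906] turn [-0.001  -0.0014  0.0027]
```

View pics/b_side.png

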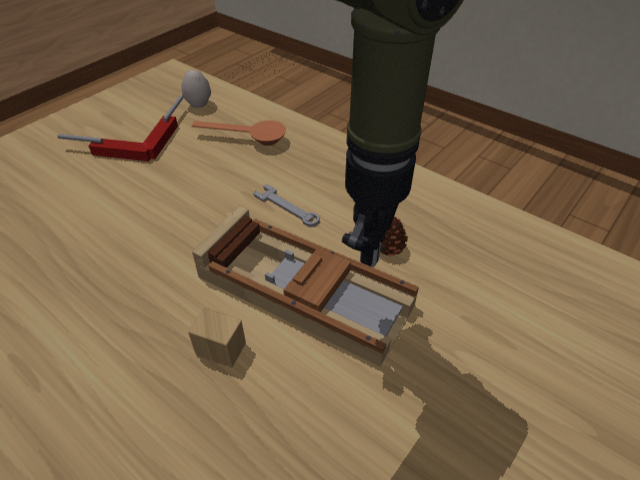

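View pics/b_top.png

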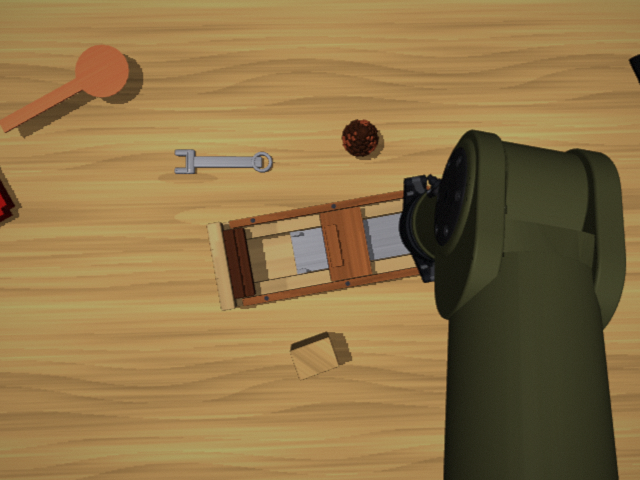

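Run:
```python
from look import *
d=np.load("pics/b_side.npy"); v,u=np.nonzero(d>0); P=world("side",u.astype(float),v.astype(float),d[v,u]).T
J=tojig(P); s=(u>335)&(u<420)&(v>140)&(v<275)&(abs(J[:,0]+.108)<.06)&(abs(J[:,1])<.09)&(J[:,2]>.07); J=J[s]
for z in np.arange(.11,.3,.01):
    B=J[(J[:,2]>=z)&(J[:,2]<z+.01)]
    if len(B): print(round(z,3),len(B),np.round(B.min(0),3),np.round(B.max(0),3))
print(J[:,2].min(), pix("side",np.r_[w(-.108),.1276]))
```

```text
0.12 4 [-0.116  0.006  0.128] [-0.105  0.007  0.13 ]
0.13 57 [-0.118 -0.005  0.131] [-0.095  0.014  0.14 ]
0.14 103 [-0.118 -0.006  0.14 ] [-0.095  0.015  0.15 ]
0.15 71 [-0.118 -0.007  0.15 ] [-0.1    0.015  0.16 ]
0.16 17 [-0.119 -0.008  0.16 ] [-0.114  0.013  0.169]
0.17 108 [-0.12  -0.032  0.17 ] [-0.095  0.035  0.18 ]
0.18 101 [-0.121 -0.04   0.18 ] [-0.095  0.042  0.19 ]
0.19 185 [-0.124 -0.049  0.19 ] [-0.097  0.05   0.2  ]
0.2 135 [-0.124 -0.043  0.2  ] [-0.09   0.058  0.21 ]
0.21 278 [-0.125 -0.017  0.21 ] [-0.093  0.063  0.22 ]
0.22 376 [-0.126 -0.016  0.22 ] [-0.087  0.061  0.23 ]
0.23 286 [-0.126  0.001  0.23 ] [-0.087  0.046  0.24 ]
0.24 176 [-0.118  0.017  0.24 ] [-0.096  0.042  0.25 ]
0.25 185 [-0.143 -0.006  0.25 ] [-0.082  0.039  0.26 ]
0.26 453 [-0.144 -0.008  0.26 ] [-0.075  0.039  0.27 ]
0.27 469 [-0.144 -0.011  0.27 ] [-0.073  0.039  0.28 ]
0.28 502 [-0.144 -0.01   0.28 ] [-0.077  0.039  0.29 ]
0.29 514 [-0.144 -0.01   0.29 ] [-0.075  0.039  0.3  ]
0.12751557583263887 (np.float64(369.88454816508494), np.float64(262.70683060213264))
```

The hand is over the bar's rear. The fingertip shows at (370,262) in the side view, which matches the calibration (tip 173 mm ahead of the flange). The knuckles will clear the strips.

```bash
python3 -c "
from look import *
rel(-.088,0,.21)"
```

```text
shift [-0.0002 -0.0202  0.0908] turn [-0.0008 -0.0019  0.0027]
```

{"api": "arm_command", "payload": {
  "moves": [
    [0,-0.005,0.01,0,0,0],
    [0,-0.01,0.025,0,-0.001,0.002],
    [0,-0.015,0.042,-0.001,-0.002,0.003],
    [0,-0.02,0.058,-0.001,-0.002,0.003],
    [0,-0.02,0.073,-0.001,-0.002,0.003],
    [0,-0.02,0.084,-0.001,-0.002,0.003],
    [0,-0.02,0.09,-0.001,-0.002,0.003],
    [0,-0.02,0.091,-0.001,-0.002,0.003],
    [0,-0.02,0.091,-0.001,-0.002,0.003]
  ]
}}

```text
time_s: 4.1
tcp_pos: [0.5615, -0.056, 0.21]
tcp_rot: [0.997, 0.077, 0.0, 0.0]
force: [0.5, -0.0, -0.0]
width: 0.0001
```

```bash
python3 -c "
from look import *
st(); rel(-.088,0,.187)
grab('c')"
```

```text
t 4.1 jig [-0.0886 -0.0004  0.21  ] F [ 0.45 -0.04 -0.04] T [-0.04 -0.08  0.  ] w 0.0001 q [-0.37  0.34  0.49  1.89 -0.19  0.96  0.36]
shift [-0.0004 -0.0006  0.023 ] turn [ 0.0004 -0.0003 -0.0007]
```

View pics/c_side.png

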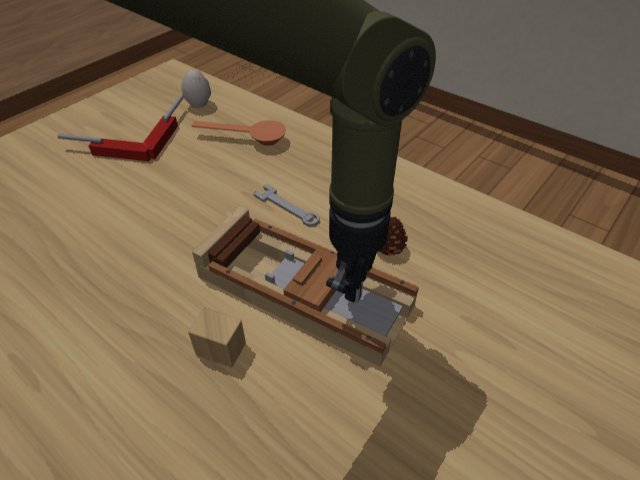

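The fingertip, at about (352,297), hangs just over the bar behind the jaw with a gap. Next is the press, tip to about 14 mm.

{"api": "arm_command", "payload": {
  "moves": [
    [0,0,0.004,0,0,0],
    [0,0,0.008,0,0,0],
    [0,0,0.012,0,0,0],
    [0,0,0.015,0,0,0],
    [0,0,0.018,0,0,0],
    [0,0,0.02,0,0,0],
    [0,0,0.022,0,0,0],
    [0,0,0.023,0,0,0],
    [0,0,0.023,0,0,0],
    [0,0,0.023,0,0,0]
  ]
}}

```text
time_s: 5.2
tcp_pos: [0.562, -0.056, 0.1882]
tcp_rot: [0.997, 0.077, 0.001, -0.0]
force: [-1.6, 0.5, 8.2]
width: -0.0002
```

```bash
python3 -c "
from look import *
st(); rel(-.07,0,.186)"
```

```text
t 5.2 jig [-0.0886 -0.0009  0.1882] F [-1.63  0.48  8.15] T [0.04 0.41 0.  ] w -0.0002 q [-0.36  0.37  0.48  1.9  -0.21  0.92  0.38]
shift [-0.0009 -0.0186  0.0022] turn [ 0.0001 -0.0019 -0.0006]
```

{"api": "arm_command", "payload": {
  "moves": [
    [0,0,0.003,0,0,0],
    [0,0,0.003,0,0,0],
    [0,0,0.003,0,0,0]
  ]
}}

```text
time_s: 5.5
tcp_pos: [0.5621, -0.0561, 0.1858]
tcp_rot: [0.997, 0.077, 0.001, -0.0]
force: [-2.6, -0.2, 7.8]
width: -0.0001
```

```bash
python3 -c "
from look import *
st(); rel(0,0,.1865)"
```

```text
t 5.5 jig [-0.0887 -0.001   0.1858] F [-2.57 -0.24  7.81] T [ 0.07  0.65 -0.  ] w -0.0001 q [-0.36  0.38  0.48  1.9  -0.22  0.91  0.38]
shift [-0.001  -0.0887 -0.0007] turn [-0.0003 -0.0017 -0.0007]
```

{"api": "arm_command", "payload": {
  "moves": [
    [0,-0.004,0.001,0,0,0],
    [0,-0.01,0.001,0,0,0],
    [-0.001,-0.016,0.001,0,-0.001,0],
    [-0.001,-0.021,0.001,0,-0.001,0],
    [-0.001,-0.027,0.001,0,-0.001,0],
    [-0.001,-0.033,0.001,0,-0.001,0],
    [-0.001,-0.039,0.001,0,-0.001,0],
    [-0.001,-0.045,0.001,0,-0.001,0],
    [-0.001,-0.05,0.001,0,-0.001,0],
    [-0.001,-0.054,0.001,0,-0.001,0],
    [-0.001,-0.056,0.001,0,-0.001,0]
  ]
}}

```text
time_s: 6.6
tcp_pos: [0.554, -0.0041, 0.1864]
tcp_rot: [0.997, 0.076, 0.003, 0.002]
force: [0.8, -7.7, 7.7]
width: -0.0003
```

```bash
python3 -c "
from look import *
st(); rel(0.0435,0,.186)
grab('d')"
```

```text
t 6.6 jig [-0.0361 -0.001   0.1864] F [ 0.84 -7.69  7.7 ] T [-1.63 -0.24 -0.02] w -0.0003 q [-0.44  0.35  0.46  1.93 -0.19  0.9   0.27]
shift [-0.0012 -0.0796  0.    ] turn [ 0.0046 -0.005  -0.0027]
```

View pics/d_side.png

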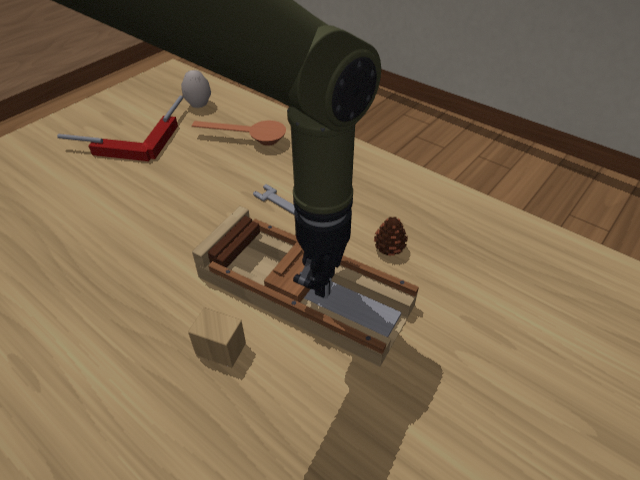

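View pics/d_top.png

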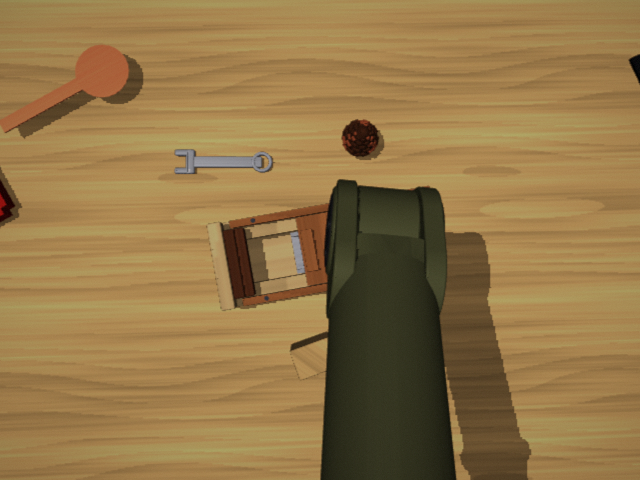

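The jaw moves straight and flat with the bar down about 14.6 mm (push 7.7 N). Its front has reached the teeth, at about (300,252) in the top view, and they're held down. Continuing.

{"api": "arm_command", "payload": {
  "moves": [
    [-0.001,-0.008,0.0015,0.002,-0.002,-0.001],
    [-0.001,-0.014,0.0015,0.004,-0.004,-0.002],
    [-0.001,-0.02,0.0015,0.005,-0.005,-0.003],
    [-0.001,-0.026,0.0015,0.005,-0.005,-0.003],
    [-0.001,-0.032,0.0015,0.005,-0.005,-0.003],
    [-0.001,-0.038,0.0015,0.005,-0.005,-0.003],
    [-0.001,-0.044,0.0015,0.005,-0.005,-0.003],
    [-0.001,-0.05,0.0015,0.005,-0.005,-0.003],
    [-0.001,-0.056,0.0015,0.005,-0.005,-0.003],
    [-0.001,-0.062,0.0015,0.005,-0.005,-0.003],
    [-0.001,-0.067,0.0015,0.005,-0.005,-0.003],
    [-0.001,-0.071,0.0015,0.005,-0.005,-0.003]
  ]
}}

```text
time_s: 7.9
tcp_pos: [0.5441, 0.0627, 0.1862]
tcp_rot: [0.997, 0.076, 0.002, 0.002]
force: [1.8, -8.2, 9.0]
width: 0.0001
```

```bash
python3 -c "
from look import *
st(); rel(0.0435,0,.186)"
```

```text
t 7.9 jig [ 0.0314 -0.0015  0.1862] F [ 1.78 -8.22  9.03] T [-1.83 -0.23  0.05] w 0.0001 q [-0.54  0.34  0.44  1.94 -0.18  0.89  0.13]
shift [-0.0015 -0.0121  0.0002] turn [ 0.0039 -0.0042 -0.0022]
```

{"api": "arm_command", "payload": {
  "moves": [
    [-0.001,-0.006,0.0015,0.003,-0.003,-0.002],
    [-0.001,-0.009,0.0015,0.004,-0.004,-0.002],
    [-0.001,-0.011,0.0015,0.004,-0.004,-0.002],
    [-0.001,-0.013,0.0015,0.004,-0.004,-0.002],
    [-0.001,-0.0145,0.0015,0.004,-0.004,-0.002],
    [-0.001,-0.016,0.0015,0.004,-0.004,-0.002],
    [-0.001,-0.016,0.0015,0.004,-0.004,-0.002]
  ]
}}

```text
time_s: 8.6
tcp_pos: [0.5427, 0.0729, 0.1862]
tcp_rot: [0.997, 0.075, 0.002, 0.003]
force: [2.2, -12.7, 9.8]
width: 0.0
```

```bash
python3 -c "
from look import *
st(); rel(0.0435,0,.186)
grab('e')"
```

```text
t 8.6 jig [ 0.0417 -0.0016  0.1862] F [  2.16 -12.69   9.79] T [-2.52 -0.38  0.04] w 0.0 q [-0.56  0.34  0.43  1.94 -0.17  0.89  0.11]
shift [-0.0016 -0.0018  0.0002] turn [ 0.007  -0.0041 -0.004 ]
```

View pics/e_side.png

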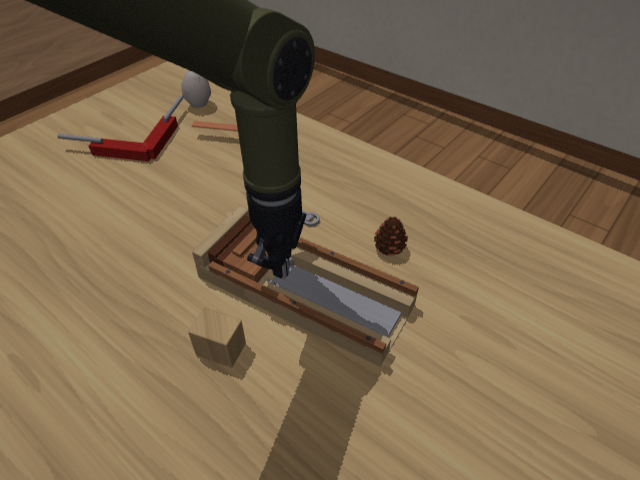

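The jaw looks at or near the moulding (about (245,262)), and the push force is up to 12.7 N. I'll push a bit more to confirm it's seated.

{"api": "arm_command", "payload": {
  "moves": [
    [-0.001,-0.006,0.0015,0.003,-0.002,-0.002],
    [-0.001,-0.008,0.0015,0.005,-0.003,-0.003],
    [-0.001,-0.01,0.0015,0.005,-0.003,-0.003],
    [-0.001,-0.01,0.0015,0.005,-0.003,-0.003]
  ]
}}

```text
time_s: 9.1
tcp_pos: [0.5424, 0.0743, 0.1863]
tcp_rot: [0.997, 0.073, 0.003, 0.006]
force: [0.7, -18.9, 11.9]
width: 0.0002
```

Run:
```python
from look import *
st()
p,d=grab('f',("top",))["top"]
v,u=np.nonzero(d>0); J=tojig(world("top",u.astype(float),v.astype(float),d[v,u]).T)
R=J[(J[:,2]>.059)&(J[:,2]<.066)&(J[:,0]>.06)&(J[:,0]<.122)&(abs(J[:,1])<.045)]
if len(R): print("rib",len(R),R.min(0),R.max(0))
```

```text
t 9.1 jig [ 0.0432 -0.0016  0.1863] F [  0.74 -18.89  11.87] T [-3.55 -0.21 -0.04] w 0.0002 q [-0.57  0.34  0.44  1.94 -0.16  0.89  0.09]
```

View pics/f_top.png

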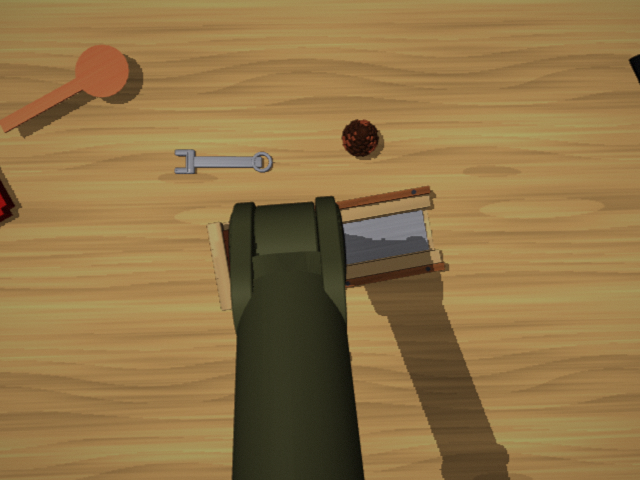

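Run:
```python
from look import *
d=np.load("pics/e_side.npy");v,u=np.nonzero(d>0); J=tojig(world("side",u.astype(float),v.astype(float),d[v,u]).T)
R=J[(J[:,2]>.0595)&(J[:,2]<.065)&(J[:,0]>.07)&(J[:,0]<.122)&(abs(J[:,1])<.04)]
print(len(R),np.percentile(R,[2,50,98],axis=0).round(4))
rel(0.0405,0,.187)
```

```text
265 [[ 0.095  -0.025   0.06  ]
 [ 0.1029  0.0057  0.0624]
 [ 0.1107  0.03    0.064 ]]
shift [-0.0015  0.0027 -0.0007] turn [ 0.0122 -0.0045 -0.0074]
```

In the side depth the rib spans x = 95–111 mm, so the jaw origin is at about 85 mm and it is home. I'll back off 4 mm with the bar still down, then rise straight up.

{"api": "arm_command", "payload": {
  "moves": [
    [0,0.001,0.0015,0.004,0,0],
    [0,0.003,0.0015,0.008,0,0],
    [0,0.004,0.0015,0.008,0,0],
    [0,0.004,0.0015,0.008,0,0]
  ]
}}

```text
time_s: 9.55
tcp_pos: [0.5435, 0.0708, 0.1858]
tcp_rot: [0.997, 0.073, 0.003, 0.001]
force: [-2.0, 0.8, 8.3]
width: 0.0001
```

```bash
python3 -c "
from look import *
st(); rel(0.039,0,.187)"
```

```text
t 9.55 jig [ 0.0395 -0.0021  0.1858] F [-1.95  0.76  8.32] T [ 0.17  0.38 -0.03] w 0.0001 q [-0.56  0.34  0.43  1.94 -0.18  0.89  0.11]
shift [-0.0021  0.0005 -0.0012] turn [ 0.0029 -0.0059 -0.0075]
```

Clear of the jaw, with no push force left. Rising.

{"api": "arm_command", "payload": {
  "moves": [
    [-0.001,0.001,-0.003,0,0,0],
    [-0.001,0.001,-0.008,0,0,0],
    [-0.001,0.001,-0.014,0,0,0],
    [-0.001,0.001,-0.022,0,0,0],
    [-0.001,0.001,-0.035,0,0,0],
    [-0.001,0.001,-0.05,0,0,0],
    [-0.001,0.001,-0.07,0,0,0],
    [-0.001,0.001,-0.095,0,0,0],
    [-0.001,0.001,-0.12,0,0,0],
    [-0.001,0.001,-0.14,0,0,0],
    [-0.001,0.001,-0.15,0,0,0]
  ]
}}

```text
time_s: 10.65
tcp_pos: [0.5422, 0.0696, 0.3386]
tcp_rot: [0.997, 0.073, 0.005, 0.001]
force: [0.3, 0.7, 0.6]
width: 0.0001
```

```bash
python3 -c "
from look import *
st(); rel(-.25,0,.33)"
```

```text
t 10.65 jig [ 0.0386 -0.0006  0.3386] F [0.32 0.73 0.61] T [0.   0.02 0.04] w 0.0001 q [-0.6   0.15  0.47  1.82 -0.07  1.19  0.03]
shift [0.0016 0.2886 0.0093] turn [ 0.0024 -0.0094 -0.0079]
```

Moving the arm away sideways so the cameras can see the jig.

{"api": "arm_command", "payload": {
  "moves": [
    [0,0.01,0,0,0,0],
    [0,0.035,0,0,0,0],
    [0,0.07,0,0,0,0],
    [0,0.105,0,0,0,0],
    [0,0.14,0,0,0,0],
    [0,0.175,0,0,0,0],
    [0,0.21,0,0,0,0],
    [0,0.24,0,0,0,0],
    [0,0.265,0,0,0,0],
    [0,0.28,0,0,0,0],
    [0,0.285,0,0,0,0],
    [0,0.285,0,0,0,0]
  ]
}}

```text
time_s: 11.85
tcp_pos: [0.5834, -0.2126, 0.3387]
tcp_rot: [0.997, 0.073, 0.004, 0.001]
force: [-0.4, 0.9, -0.3]
width: -0.0
```

Run:
```python
from look import *
st(); g=grab('g')
for n in g:
    d=g[n][1];v,u=np.nonzero(d>0); J=tojig(world(n,u.astype(float),v.astype(float),d[v,u]).T); z=J[:,2]
    def q(m): s=J[m]; print(len(s),np.percentile(s,[1,50,99],axis=0).round(4).tolist() if len(s) else None)
    print(n)
    q((z>.0595)&(z<.066)&(J[:,0]>.06)&(J[:,0]<.122)&(abs(J[:,1])<.045))
    q((z>.052)&(z<.0575)&(J[:,0]>.04)&(J[:,0]<.094)&(abs(J[:,1])<.06))
    q((abs(J[:,1])<.02)&(J[:,0]>-.1)&(J[:,0]<.03)&(z<.05))
    q((abs(J[:,1])<.034)&(z>.036)&(z<.046)&(J[:,0]>.02)&(J[:,0]<.0535))
    for a,b in(("block",0),("cone",0),("wrench",0)): print(a,recognise(a,n)[:1])
```

```text
t 11.85 jig [-0.2466  0.0019  0.3387] F [-0.35  0.93 -0.31] T [ 0.04 -0.06 -0.03] w -0.0 q [-0.21  0.33  0.63  1.64 -0.21  1.23  0.61]
side
303 [[0.0944, -0.0286, 0.0597], [0.1021, 0.0023, 0.0622], [0.111, 0.0304, 0.0648]]
1186 [[0.0548, -0.048, 0.0523], [0.0733, 0.0045, 0.0555], [0.0935, 0.0505, 0.0574]]
1707 [[-0.0988, -0.0197, 0.0265], [-0.0386, 0.0004, 0.0287], [0.0284, 0.0196, 0.031]]
100 [[0.0356, -0.0302, 0.037], [0.0425, 0.0262, 0.0418], [0.0506, 0.0324, 0.0451]]
block [{'extent': [190.2, 312.1, 244.5, 367.1], 'p': 0.8}]
cone [{'extent': [374.2, 217.2, 407.8, 255.7], 'p': 0.73}]
wrench [{'extent': [256.9, 185.6, 314.8, 226.9], 'p': 0.82}]
top
434 [[0.0949, -0.0301, 0.0596], [0.1026, -0.0009, 0.0615], [0.1105, 0.0286, 0.0642]]
1784 [[0.0552, -0.0497, 0.0521], [0.0743, -0.0006, 0.0544], [0.0935, 0.0481, 0.0571]]
2307 [[-0.0986, -0.0196, 0.024], [-0.0349, 0.0, 0.0271], [0.0286, 0.0196, 0.0303]]
79 [[0.036, -0.0312, 0.0383], [0.0428, 0.0245, 0.0412], [0.0494, 0.0302, 0.0443]]
block [{'extent': [291.6, 333.3, 337.4, 381.1], 'p': 0.71}]
cone [{'extent': [341.3, 118.8, 379.5, 159.2], 'p': 0.7}]
wrench []
```

View pics/g_side.png

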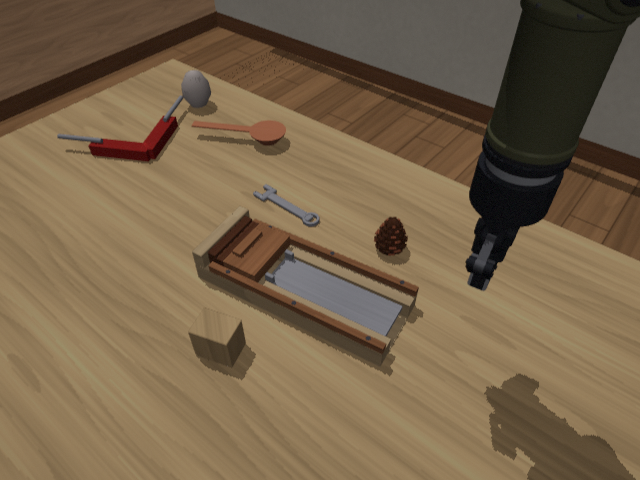

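View pics/g_top.png

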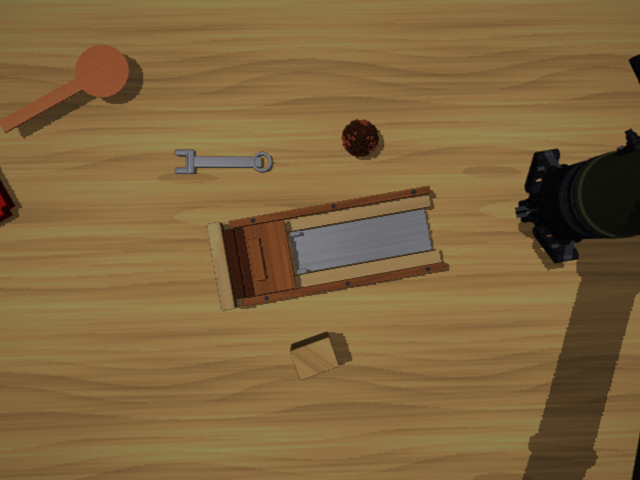

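The jaw is home at x ≈ 0.085 (rear face 0.055) and flat. The teeth, at about (297,235) and (303,272) in the top view, are up behind it, and the bar top is back at 27–29 mm. The bystanders haven't moved and the robot touches nothing.

```bash
python3 -c "
from station import *
print(workorder.close_job())"
```

```text
the job is handed in; nothing more can be done
None
```

The jig is closed and locked, and I handed the job in at about 12 s of the 38 s. The hand-in gives no verdict.

**What I did:** With the gripper shut, I pressed the bar down about 15 mm behind the jaw. I slid the finger along the bar, pushing the jaw over the held-down teeth until the push force rose to 19 N against the moulding. Then I backed off 4 mm with the bar still down and rose straight up.

**Last checks, both cameras:**
- **Jaw:** its origin is at jig x ≈ 85 mm and it is centred to within about 1 mm. It lies flat, with its top at about 55 mm.
- **Bar:** its top is back at 27–29 mm. The tooth tops are at about 41–42 mm, right behind the jaw.
- **Bystanders:** the block, cone and wrench are where they started in the pictures. The network missed the wrench in the last top view, but it is plainly there and unmoved.
- **Robot:** it is clear of everything.

No check failed. The two cameras' heights differ by about 1 mm, which is within their calibration.

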